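# Hold the third cell in the photometer's beam

### The arm

A 6-joint arm with a two-finger parallel gripper is mounted at the origin on the work surface. World frame = base frame: x ahead of the robot, y to its left, z up, the work surface at z = 0. Lengths are in m, angles in rad, forces in N, time in s.
With the tool pointing down it reaches from about 0.375 to 0.9 m from the base axis. Payload 3.1 kg.
Tool frame: the origin (TCP) lies midway between the tips of the shut fingers; the grasp point (between the pads) lies pinch_z behind it (pinch_z is the distance from the TCP to the grasp point, in m); z points along the fingers, y is the line along which they close (so a half turn about z gives the same grasp; the last joint's range is limited). The gripper opens to 87 mm and grips with 3 to 60 N. Pads are 19 mm wide; open, the fingers measure 117 mm over their backs; the gripper's body (75 mm by 190 mm) begins 51 mm behind the grasp point.
Start: joints at [-1.506, 0.527, 1.433, -0, 1.181, -0.178], TCP at [0.151, -0.606, 0.199] pointing down, gripper open.
Joint ranges: [-3.08, 3.08], [-0.75, 2.2], [0.22, 2.44], [-1.43, 4.57], [0, 2.65], [-2.85, 2.85]. Speed limits (rad/s): [2.79, 2.79, 3.14, 3.14, 3.14, 3.14].

### API

Orientations are given as a unit quaternion [w, x, y, z].
In Python, from bench import goto, move_straight, goto_joints, let_go, grasp, wait, ik, read_camera, get_calibration, PlanningError, close_job, read_t, read_q, read_joint_vel, read_tau, read_tool_pos, read_tool_rot, read_wrist_force, read_wrist_torque, read_width, read_gripper_force, pinch_z gives the robot as it stands. Calls block until the motion is done:
- goto(position, orientation): joint-space move of the TCP to a pose.
- move_straight(position, attitude=None, v=0.15, stop_force=None): straight line of the TCP; attitude=None keeps the orientation; v is the mean speed in m/s. With stop_force (N) it stops when the force on the tool has changed by that much, and returns True; else False.
- goto_joints(angles): joint-space move.
- let_go() and grasp(squeeze=None): open the fingers fully, or close them until they stop; squeeze is the grip in N (None keeps the last).
- wait(seconds).
- ik(position, orientation): joint angles nearest the present ones, or None.
- read_camera(name): name is "scene" or "top" or "wrist"; returns the picture (480x640x3 uint8, red, green, blue); there is no depth.
- get_calibration(name): a dict with "K" (3x3 intrinsics, pixels), "T" (4x4, takes a point from camera to world coordinates). Camera axes: x right, y up, looking along -z (the intrinsics and any distortion apply to the point x, -y, -z); pixel columns grow to the right and rows downward; lengths in m; the calibration is good to about 2 mm. A picture is of the moment at which its call begins: read the wrist's pose just before it. get_calibration takes no time and is no camera call; for the wrist camera it gives the pose at the moment of the call.
A pose or a line that the arm cannot do raises PlanningError and nothing moves.
- close_job(): hands the job in; it is judged then, once.
Readings, each from a call of its own:
- read_t(): time.
- read_q(): joint angles.
- read_joint_vel(): joint speeds.
- read_tau(): joint torques, N m.
- read_tool_pos(): TCP position.
- read_tool_rot(): TCP orientation.
- read_wrist_force(): force on the tool from outside, world axes, zero at the start.
- read_wrist_torque(): the same for the moment, N m.
- read_width(): finger opening in m.
- read_gripper_force(): force on a finger pad.
Only numpy, scipy, OpenCV 4.12 (cv2) and the standard library are available. Lean on these libraries where they do the work, as an engineer would, in place of code of your own. Each camera call takes 0.05 s, during which the arm holds its last target. There are 200 camera calls.

### The job

Slide the amber glass plate upward out of the photometer's slot by its orange edge, keep it upright and stand it in the slot of the white stand, then let go of it. Then grip the selector knob, turn it clockwise three clicks from home to the third stop without running on to the fourth, and hold it there against its return spring: finish while still gripping it. Leave the bottle, cup and jar alone.

Things in the scene. Friction and masses are not known exactly. Their poses are not given: they have to be found in the camera images.
- photometer: Olive green instrument, a fixed box 160 (x) x 240 (y) x 70 mm high; origin at the centre of its underside, z up. Filter slot in its top centred at y = +65 mm, black dial with the selector knob at y = -55 mm. Its top is otherwise flat (a few keys 3 mm high).
- slot_mouth (a point): Centre of the filter slot's mouth, level with the photometer's top, 70 mm above the table. The slot is 8 mm (photometer's x) by 54 mm (y) and 45 mm deep. Axes as the photometer's.
- plate: Amber glass plate, 5 mm thick (its x), 50 mm wide (its y), 80 mm tall (its z), 35 to 70 g; its upper 30 mm are orange plastic, for gripping. Origin at the centre of its underside. At the start it stands upright and loose in the filter slot with its upper 35 mm above the photometer's top.
- plate_top (a point): Centre of the plate's top edge, 80 mm above its origin.
- stand: Fixed white stand on a blue foot, 60 (x) x 100 (y) x 50 mm high, with one slot in its top: 14 mm (x) by 60 mm (y), 42 mm deep, its floor 8 mm above the table. Origin at the centre of its underside. The plate stands in it with its thickness along the stand's x and about 38 mm sticking out; it may lean a little.
- stand_mouth (a point): Centre of the mouth of the stand's slot, 50 mm above the stand's origin.
- selector (a joint): Knob angle in rad, 0 at home, growing clockwise seen from above, up to 2.0. Clicks (stops) every 0.4 rad: third stop 1.2, fourth 1.6; a red dot on the dial marks home, white dots the four stops. A return spring of 0.05 to 0.06 N m turns it back home whenever it is let go; the clicks add a ripple of about 0.035 N m either way.
- knob_grip (a point): Grip point of the knob's grey bar, on the knob's axis, 110 mm above the table, 16 mm below the bar's top; turns with the knob. The bar is 44 mm long (this x), 14 thick (y), 44 tall, on a grey disc 44 mm across whose top is 82 mm above the table; a white line on its -x end is the pointer. At home its axes are the photometer's. Grip it across its thickness.
- bottle: Bystander: clear bottle with a green cap, diameter 60 mm, 170 mm high, origin under its centre.
- cup: Bystander: white plastic cup, rim diameter 66 mm, 65 mm high, origin under its centre.
- reagent_jar: Bystander: amber jar with a blue cap, diameter 56 mm, 60 mm high, origin under its centre.
Mind the look-alikes: they are no part of the job. What is shaped like the stand but black is not meant. What is shaped like the plate but grey is not meant.

How it is judged:
On the way, in this order (a step that is already met when the one before it is completed fails the run):
1. the plate is lifted clear of the photometer's slot, upright (z of plate in the frame of slot_mouth above 0.005 m and angle between plate's own z axis and vertical below 0.35 rad), for 0.1 s.
2. the plate stands in the stand's slot, down on its floor, let go (z of plate in the frame of stand between 0 and 0.018 m and horizontal distance between plate and stand below 0.02 m and angle between plate's own z axis and vertical below 0.35 rad and contact force between the fingers and plate below 0.05 N), for 0.2 s.
3. the gripped selector is at its third stop (value of joint selector between 1.08 and 1.32 rad and contact force between the fingers and selector above 1 N), for 0.3 s.
At the end, for the whole second after the job is handed in: The fingers grip the selector's bar (over 1 N) and hold it still at its third stop (1.2 rad, within 0.12), while the plate stands released, at rest in the stand's slot: its underside within 10 mm of the slot's floor, its foot within 20 mm of the stand's centre, leaning less than 0.35 rad (all of step 2 and all of step 3 and velocity of joint selector between -0.1 and 0.1 rad/s and linear speed of plate below 0.02 m/s); the arm keeps its last pose, push and grip.
It fails at once if the selector ran on towards the fourth stop (past 1.45 rad) (value of joint selector above 1.45 rad).
It fails at once if the selector was turned (past 0.3 rad) before the plate stood in the stand (value of joint selector above 0.3 rad and not (z of plate in the frame of stand between 0 and 0.018 m and horizontal distance between plate and stand below 0.02 m and angle between plate's own z axis and vertical below 0.35 rad)).
It fails at once if the plate was tipped over (leaning more than 0.7 rad) (angle between plate's own z axis and vertical above 0.7 rad).
It fails at once if a bystander was pushed more than 20 mm or knocked over (distance of any of bottle, cup, reagent_jar from where it was at the start of the episode above 0.02 m or angle between any of bottle, cup, reagent_jar's own z axis and vertical above 0.4 rad).
It also fails if it takes over 59 s, if anything falls off the work surface, if the arm or the gripper's body presses on something with over 40 N, if the wrist force passes 120 N, or if a joint passes its speed limit or range.

## Working session

There is one attempt and no reset: what is moved stays moved. The work goes in short steps, each a Python script; the robot and the scene stay as the last script left them, time stands still between calls to the robot, and variables do not carry over. Pictures are saved under pics/ and viewed, at most 10 in all, crops included, and the job is handed in when it is done.

```bash
mkdir -p pics
python3 - <<'E'
from bench import *
import cv2,numpy as np
for n in("scene","top"):
    cv2.imwrite(f"pics/{n}0.png",read_camera(n)[:,:,::-1]); c=get_calibration(n); print({k:np.round(v,4).tolist() if k!='x' else v for k,v in c.items()})
print(read_t(),pinch_z if not callable(pinch_z) else pinch_z(),read_tool_rot(),read_width(),get_calibration("wrist"))
E
```

```text
{'K': [[586.9629, 0.0, 318.6299], [0.0, 586.9629, 228.5554], [0.0, 0.0, 1.0]], 'T': [[-0.5017, -0.6636, 0.5549, 1.1898], [0.865, -0.3937, 0.3112, 0.3491], [0.012, 0.6361, 0.7715, 0.9163], [0.0, 0.0, 0.0, 1.0]]}
{'K': [[525.9031, 0.0, 329.9512], [0.0, 525.9031, 230.9261], [0.0, 0.0, 1.0]], 'T': [[0.03, 0.9968, -0.0743, 0.5317], [-0.9995, 0.0308, 0.0101, 0.0439], [0.0124, 0.0739, 0.9972, 1.0876], [0.0, 0.0, 0.0, 1.0]]}
0.1 0.0187 [-9.77035563e-04  9.92578898e-01  1.21598418e-01  4.21017298e-05] 0.0867306428805834 {'K': array([[395.50366631,   0.        , 314.94670055],
       [  0.        , 395.50366631, 242.29965739],
       [  0.        ,   0.        ,   1.        ]]), 'T': array([[ 0.24229567,  0.92843503,  0.2816047 ,  0.22872337],
       [-0.97020085,  0.23239226,  0.06858675, -0.58773103],
       [-0.00176441, -0.28983139,  0.9570761 ,  0.38448861],
       [ 0.        ,  0.        ,  0.        ,  1.        ]])}
```

View pics/scene0.png

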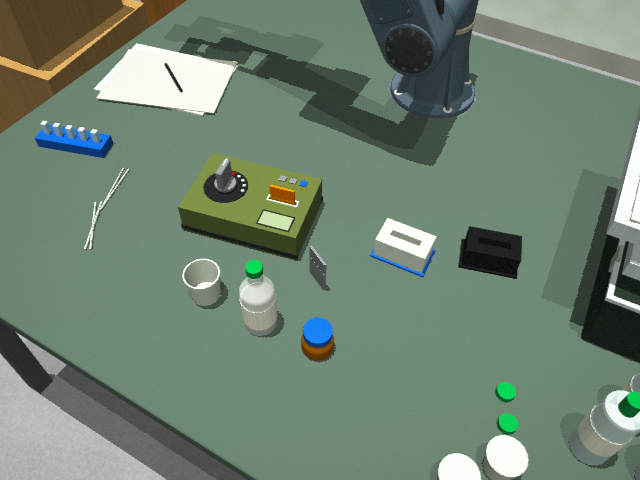

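View pics/top0.png

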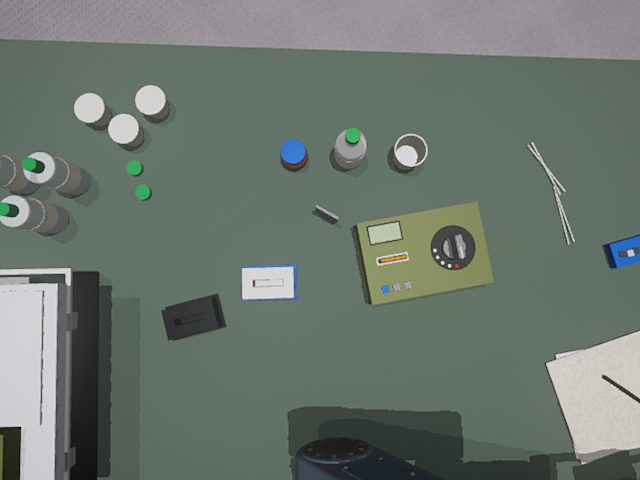

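Top view candidates:
- **Plate:** orange-edged at (392,259) versus the grey one at (326,214). I choose the orange one, which sits in the photometer.
- **Stand:** white on a blue foot at (269,283) versus the black one at (194,317). I choose the white one.
- **Knob:** on the black dial at (456,247). The bottle, cup and jar lie above it at (350,148), (410,152) and (293,153).

In the scene view these are the plate at (283,194), the stand at (404,240) and the knob at (224,175).

```bash
cat > h.py <<'E'
import cv2,numpy as np
from bench import *
from scipy.spatial.transform import Rotation as R
def cast(cal,px,z):
    px=np.atleast_2d(px).astype(float);K,T=cal["K"],cal["T"]
    d=np.c_[(px[:,0]-K[0,2])/K[0,0],-(px[:,1]-K[1,2])/K[1,1],-np.ones(len(px))]@T[:3,:3].T
    o=T[:3,3]; return o+d*((z-o[2])/d[:,2])[:,None]
def blob(img,lo,hi,near,k=3):
    "contour (all pixels) of HSV-range blob nearest to a pixel"
    m=cv2.inRange(cv2.cvtColor(img,cv2.COLOR_RGB2HSV),lo,hi)
    m=cv2.morphologyEx(m,cv2.MORPH_CLOSE,np.ones((k,k),np.uint8))
    cs=[c for c in cv2.findContours(m,cv2.RETR_EXTERNAL,cv2.CHAIN_APPROX_NONE)[0] if cv2.contourArea(c)>15]
    return max(cs,key=lambda c:cv2.pointPolygonTest(c,near,True))[:,0,:]
def rect(p):
    "min-area rectangle of world points: centre, (short,long), yaw of the long side in (-pi/2,pi/2]"
    (c,(w,h),a)=cv2.minAreaRect((p[:,:2]*1000).astype(np.float32)); a=np.radians(a)+(np.pi/2 if h>w else 0)
    return np.array(c)/1000,sorted((round(w,1),round(h,1))),(a+np.pi/2)%np.pi-np.pi/2
def quat(yaw): # tool down, tool y along direction yaw(+pi/2 of tool x); returns wxyz
    r=R.from_euler('z',yaw)*R.from_euler('x',np.pi); q=r.as_quat(); return [q[3],*q[:3]]
E
python3 - <<'E'
from h import *
near={'top':dict(box=(370,280),plate=(392,259),stand=(250,283)),'scene':dict(box=(240,210),plate=(283,194),stand=(385,240))}
rng=dict(box=((25,80,40),(45,255,255)),plate=((5,150,120),(22,255,255)),stand=((0,0,170),(179,40,255)))
hs=dict(box=.07,plate=.105,stand=.05)
for n in near:
    im=read_camera(n);c=get_calibration(n)
    for k in near[n]:
        b=blob(im,*rng[k],near[n][k]); print(n,k,cv2.boundingRect(b),rect(cast(c,b,hs[k])))
im=read_camera("top");a=im[190:330,230:510,::-1];cv2.imwrite("pics/c1.png",cv2.resize(a,None,fx=2.8,fy=2.8,interpolation=2))
E
```

```text
top box (365, 202, 129, 102) (array([ 0.57107306, -0.15040312]), [157.9, 240.9], np.float64(-1.3526536893369823))
top plate (381, 255, 26, 8) (array([ 0.55745172, -0.0864324 ]), [6.2, 48.2], np.float64(-1.361359662808992))
top stand (242, 267, 52, 32) (array([0.50377747, 0.15271103]), [60.5, 100.0], np.float64(-1.5284622187642927))
scene box (178, 153, 144, 103) (array([ 0.58483374, -0.13992783]), [196.9, 258.1], np.float64(-1.3584229118511777))
scene plate (269, 184, 26, 21) (array([ 0.56897986, -0.081271  ]), [35.6, 59.6], np.float64(-1.3566228812703933))
scene stand (375, 218, 62, 41) (array([0.5015899 , 0.15216805]), [61.9, 102.2], np.float64(-1.513667530832251))
```

View pics/c1.png

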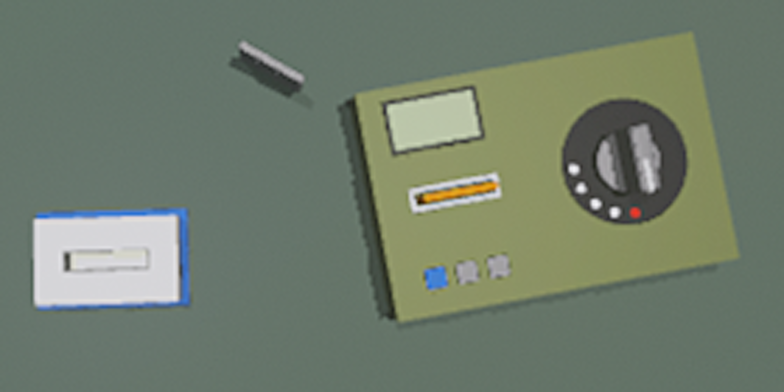

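The crop confirms the choice: the orange-edged plate is in the slot at crop (457,193), the white stand on its blue foot is at (106,261), and the knob pointer is at the red home dot. Both views agree, so I go above the plate and refine with the wrist camera.

Run:
```python
from h import *
goto([.502,.152,.22],quat(1.62))
c=get_calibration("wrist");im=read_camera("wrist");cv2.imwrite("pics/w1.png",im[:,:,::-1])
K,T=c["K"],c["T"]
def proj(p):
    q=T[:3,:3].T@(np.array(p)-T[:3,3]); return int(K[0,0]*q[0]/-q[2]+K[0,2]),int(-K[1,1]*q[1]/-q[2]+K[1,2])
s=proj([.503,.115,.05]);print(s)
b=blob(im,(0,0,150),(179,45,255),s);print(cv2.boundingRect(b),rect(cast(c,b,.05)))
goto([.557,-.087,.22],quat(1.789))
c=get_calibration("wrist");im=read_camera("wrist");K,T=c["K"],c["T"];cv2.imwrite("pics/w2.png",im[:,:,::-1])
s=proj([.557,-.087,.103]);print(s)
b=blob(im,(5,150,100),(22,255,255),s);print(cv2.boundingRect(b),rect(cast(c,b,.105)))
print(read_tool_pos(),read_t(),read_q())
cv2.imwrite("pics/w12.png",np.hstack([cv2.resize(cv2.imread(f"pics/w{i}.png"),(400,300)) for i in(1,2)]))
```

```text
(313, 249)
(0, 0, 640, 339) (array([0.50667307, 0.17183597]), [303.2, 630.9], np.float64(0.04927390219599781))
(315, 227)
(311, 190, 8, 61) (array([ 0.55531116, -0.08106763]), [5.6, 48.3], np.float64(-1.3549313412145159))
[ 0.55661101 -0.08566779  0.21990702] 4.25 [-3.51482423e-01  4.19615415e-01  1.56482264e+00  6.80282746e-04
  1.15801556e+00 -5.70770751e-01]
```

View pics/w12.png

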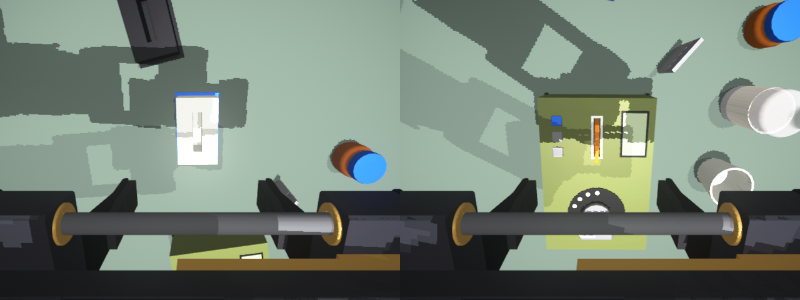

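The left half (stand view) shows the white stand at about (315,205) in full-resolution wrist pixels. The right half shows the plate's orange edge at (315,220), and the wrist fix agrees with the overhead one to 1 mm across the thickness. I grip it and lift.

Run:
```python
from h import *
q=quat(1.788); p=np.array([.5567,-.0868])
print(move_straight([*p,.0785],q,v=.1,stop_force=10)); wait(.2); print(read_tool_pos(),read_wrist_force())
grasp(15); wait(.3); print(read_width(),read_gripper_force(),read_wrist_force())
print(move_straight([*p,.17],q,v=.06,stop_force=15)); wait(.2); print(read_tool_pos(),read_width(),read_gripper_force(),read_wrist_force(),read_t())
cv2.imwrite("pics/w3.png",read_camera("wrist")[:,:,::-1]);s=read_camera("scene")[:,:,::-1];cv2.imwrite("pics/s3.png",s)
cv2.imwrite("pics/c3.png",np.hstack([cv2.resize(cv2.imread("pics/w3.png"),(400,300)),cv2.resize(s[100:250,180:380],(400,300))]))
```

```text
False
[ 0.5569969  -0.08689141  0.07896991] [ 0.00127072 -0.14147419  0.39970913]
0.004856064359825327 14.999848455190659 [-0.28262881  0.19620743  0.05344776]
False
[ 0.55660389 -0.08677435  0.169777  ] 0.004104820244849202 14.999389797449112 [-0.05824944 -0.52206345  0.66960794] 9.4917
```

View pics/c3.png

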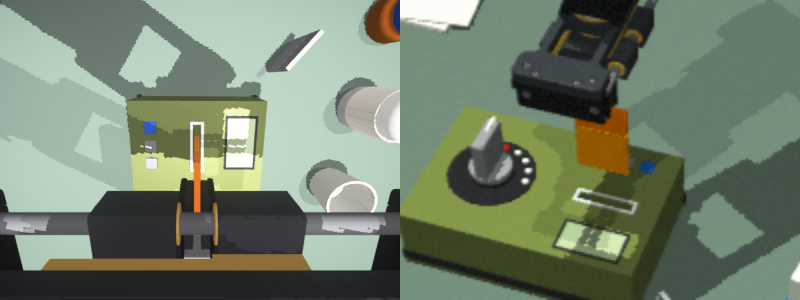

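The plate is held upright, clear of the slot: its lower edge in the full scene image runs from about (268,182) to (295,187). I carry it over the stand, measure the stand again with the wrist camera, and check the plate's lower edge.

Run:
```python
from h import *
c=get_calibration("scene")
e=cast(c,[(268.5,182.5),(295,187)],.1163);print("edge",e[:,:2],e.mean(0)[:2])
goto([.5027,.1524,.17],quat(1.62));wait(.2)
print(read_tool_pos(),read_width())
c=get_calibration("wrist");im=read_camera("wrist");cv2.imwrite("pics/w4.png",im[:,:,::-1])
s=read_camera("scene");cv2.imwrite("pics/s4.png",s[:,:,::-1])
np.savez("w4.npz",K=c["K"],T=c["T"])
cv2.imwrite("pics/c4.png",np.hstack([im[140:440,220:420,::-1],cv2.resize(s[120:280,340:480,::-1],None,fx=3,fy=3)[:300*480//300][:300] ,cv2.resize(s[180:280,350:450,::-1],(300,300))][::2]))
```

```text
edge [[ 0.56525643 -0.11134916]
 [ 0.54965663 -0.06230551]] [ 0.55745653 -0.08682734]
[0.50351322 0.15114694 0.16998605] 0.004231709698361176
```

View pics/c4.png

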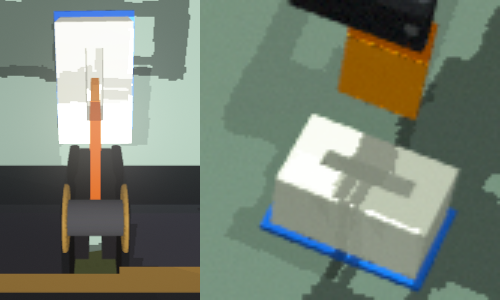

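The plate's lower edge is centred on the tool within 1 mm. The wrist crop shows it at column 95, in line with the slot (86–103), so I lower it.

Run:
```python
from h import *
c=np.load("w4.npz")
print("slot ctr at .05:",cast(c,[(314.5,188),(314.5,260)],.05)[:,:2])
q=quat(1.62);p=[.5027,.1524]
print(move_straight([*p,.105],q,v=.06,stop_force=6),read_tool_pos())
hit=move_straight([*p,.059],q,v=.03,stop_force=4);wait(.1)
print(hit,read_tool_pos(),read_wrist_force(),read_width(),read_t())
s=read_camera("scene");cv2.imwrite("pics/c5.png",cv2.resize(s[180:280,350:450,::-1],(400,400)))
```

```text
slot ctr at .05: [[0.50213397 0.18118939]
 [0.50496759 0.12189281]]
False [0.50307227 0.15244161 0.1053711 ]
True [0.50276711 0.15241459 0.06141675] [-0.07910416 -0.60495416  5.49106217] 0.004382730128709999 13.5167
```

View pics/c5.png

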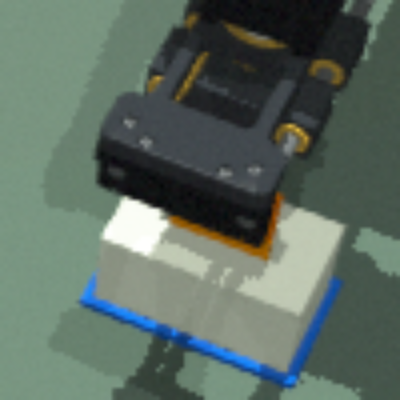

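It touched down at TCP z = 0.0614, exactly the slot floor depth, and the picture shows the plate in the slot. I release, retreat, check, and measure the knob from above.

Run:
```python
from h import *
let_go();wait(.3);move_straight([.5027,.1524,.17],v=.12)
goto([.583,-.204,.21],quat(.218+np.pi));wait(.1);print(read_q(),read_tool_pos(),read_t())
c=get_calibration("wrist");im=read_camera("wrist");np.savez("w6.npz",K=c["K"],T=c["T"])
s=read_camera("scene")
cv2.imwrite("pics/c6.png",np.hstack([cv2.resize(im[:,:,::-1],(400,300)),cv2.resize(s[140:290,160:460,::-1],(400,200)).copy() if 0 else cv2.resize(s[150:285,260:440,::-1],(400,300))]))
cv2.imwrite("pics/w6.png",im[:,:,::-1])
```

```text
[-5.16408249e-01  5.05404883e-01  1.43988418e+00  1.42514911e-04
  1.19679414e+00 -2.30587496e+00] [ 0.58297096 -0.2033169   0.20984926] 18.5
```

View pics/c6.png

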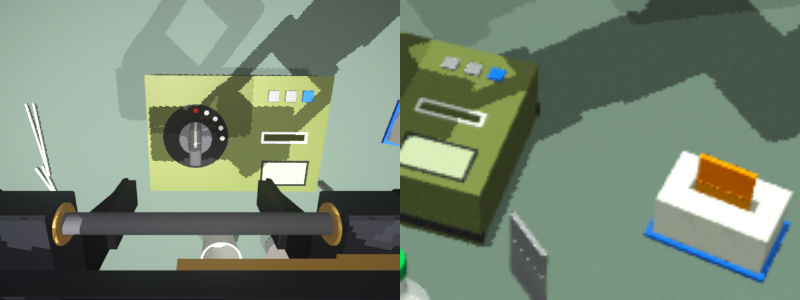

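The plate stands released and upright in the white stand's slot (right half, about (728,180)). The knob bar is centred under the gripper at wrist column ~314, with its pointer at the red dot. I grip it and turn it in small steps.

Run:
```python
from h import *
q=quat(.218+np.pi);P=np.array([.583,-.204,.0913])
yaw=lambda:2*np.arctan2(read_tool_rot()[2],read_tool_rot()[1])
print(move_straight(P,q,v=.08,stop_force=8));wait(.2);print(read_tool_pos(),read_wrist_force())
grasp(30);wait(.3);print(read_width(),read_gripper_force(),read_wrist_force(),read_wrist_torque())
j=read_q();
for a in np.arange(.2,1.21,.2):
    t=np.array(j);t[5]+=a;goto_joints(list(t));wait(.1)
    print(round(a,2),np.round(read_q()[5]-j[5],3),np.round(read_wrist_torque(),3),np.round(read_wrist_force(),1),round(read_width(),4),read_gripper_force())
wait(.4);print(read_tool_pos(),yaw(),read_t())
im=read_camera("wrist");s=read_camera("scene")
cv2.imwrite("pics/c7.png",np.hstack([cv2.resize(im[:,:,::-1],(400,300)),cv2.resize(s[145:245,170:300,::-1],(390,300))]))
```

```text
False
[ 0.58320198 -0.20412026  0.09170007] [-0.36780776 -0.06369439  0.12589354]
0.013732971023230902 30.00036209821701 [ 0.20374278 -4.96492721 -1.33179168] [-0.75566501 -0.12861611 -0.11092118]
0.2 0.197 [-0.66  -0.143  0.063] [-0.2 -4.1 -1.4] 0.0135 30.00267058610916
0.4 0.398 [-0.822 -0.088  0.037] [-0.3 -5.3 -1.8] 0.0135 29.99998927116394
0.6 0.598 [-0.836 -0.1   -0.001] [-1.1 -5.7 -2.7] 0.0136 30.001939237117767
0.8 0.798 [-1.007 -0.027  0.079] [-0.7 -6.5 -1.4] 0.0135 30.000491738319397
1.0 0.998 [-1.165  0.052  0.072] [-0.9 -6.5 -1.3] 0.0138 30.00274568796158
1.2 1.198 [-1.261  0.114  0.09 ] [-1.5 -7.8 -1. ] 0.0134 30.001379549503326
[ 0.58278903 -0.20651868  0.09135665] 2.1621716589964355 24.7583
```

View pics/c7.png

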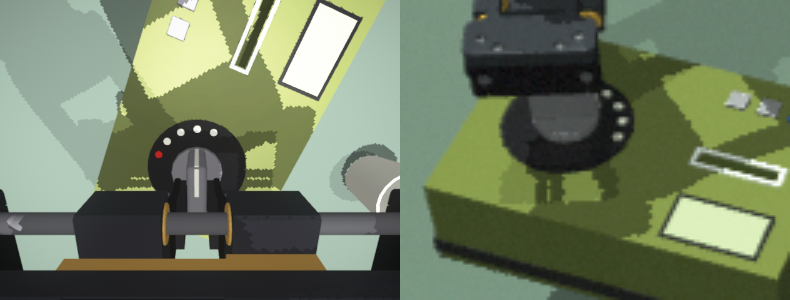

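The white pointer (column ~196) lines up with the third white dot at (197,129), and tool yaw turned 1.198 rad with a steady 30 N grip. I hand in.

Run:
```python
from h import *
wait(.3);print(read_q()[5],read_gripper_force(),read_t());print(close_job())
```

```text
-1.1079873431503164 30.001291036605835 25.1583
the job is handed in; nothing more can be done
None
```

The job is handed in (no verdict came back): the amber plate stands released and upright in the white stand, and the gripper holds the selector at its third stop, turned 1.198 rad with 30 N of grip, at 25.2 s.

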